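# Pack the screw crate and ready the drill

## Robot

A 6-joint arm with a two-finger parallel gripper is mounted at the origin on the work surface. World frame = base frame: x ahead of the robot, y to its left, z up, the work surface at z = 0. Lengths are in m, angles in rad, forces in N, time in s.
With the tool pointing down it reaches from about 0.25 to 0.775 m from the base axis. Payload 4 kg.
Tool frame: the origin (TCP) lies on the centre line of the jaws, within the pads' length; the fingertips stand robot.tips_ahead ahead of it and the grasp point (between the pads) lies 8 mm behind it (robot.tips_ahead is the distance from the TCP to the fingertips, in m); z points along the fingers, y is the line along which they close (so a half turn about z gives the same grasp; the last joint's range is limited). The gripper opens to 94 mm and grips with 3 to 60 N. Pads are 16 mm wide; open, the fingers measure 119 mm over their backs; the gripper's body (75 mm by 177 mm) begins 78 mm behind the grasp point.
Start: joints at [-1.331, 0.087, 1.371, -0, 1.684, -0.103], TCP at [0.185, -0.518, 0.217] pointing down, gripper open.
Joint ranges: [-3.1, 3.1], [-0.76, 2.03], [0.27, 2.55], [-1.08, 4.22], [0.17, 2.65], [-2.57, 2.57]. Speed limits (rad/s): [2.79, 2.79, 3.14, 3.14, 3.14, 3.14].

## Interface

Orientations are given as [roll, pitch, yaw] about the fixed x, y, z axes, in that order (R = Rz(yaw) Ry(pitch) Rx(roll)).
In Python, from bench import robot, snapshot, close_job, spotter gives the robot as it stands. The module is installed in compiled form; this text tells all that it offers.
- The arm moves only by the tool servo_tool, never from a script. Its argument "commands" is one flat list of numbers, 7 for each row, row after row: the shift along the tool's x, y, z in m, then the turn, a rotation vector about the tool's x, y, z in degrees, then the finger opening in m, from 0 to 0.094. In form: [x, y, z, ax, ay, az, grip, x, y, z, ax, ay, az, grip, ...]. A call has 1 to 10 rows; each row is the pose to reach, as a shift and turn from the pose commanded when the call began, along the tool's axes at that moment; what a row does not reach only later rows make up. A row lasts 1/8 s, in which the tool goes at most 62.5 mm and 10.7 degrees, less where a joint would pass 70% of its speed; a pose out of reach is approached as far as the arm can. A call with a gripper value outside its range is refused whole. The fingers move at their own pace and stop on an object; the grip force is fixed at half the most. Time passes only in rows, so rows that repeat a pose let the fingers close. It gives the time, the measured TCP pose, the force, the opening and the grip force at its end, in the units of the state.
- robot.get_obs(): the state, without advancing time (a new reading comes with each control period).
- snapshot(name): name is "scene" or "side" or "wrist"; returns a dict with "img" (420x560x3 uint8, blue, green, red), "camera_matrix" (3x3 intrinsics, pixels), "extrinsics" (4x4, takes a point from camera to world coordinates); the wrist camera has in their place "hand_eye" (4x4, takes a point from camera to tool coordinates, whose origin is the TCP and whose axes are the flange's). Camera axes: x right, y down, z forward; pixel columns grow to the right and rows downward; lengths in m; the calibration is good to about 2 mm. A picture is of the moment at which its call begins: read the wrist's pose just before it. There is no depth.
- close_job(): hands the job in; it is judged then, once.
Trained networks look in a picture, given as the dict that the camera call returned (one of the last four; its "shot" number tells which), for a name from the list of things; names that differ only in an ending like _2 or _b are one class to them, and where a whole thing is asked for, a point or a joint stands for the part that bears it (a point fixed in the world has none). Each returns a list of dicts, best first, with "conf" (0 to 1); they miss things now and then, are a little off and sometimes report something else, mostly with a low value. They report only what shows in the picture. A call takes as long as a camera call. They do not tell look-alikes from the thing itself.
- spotter.trace(name, picture): "region" (420x560 bool, what is visible of it) and "box" ([left, top, width, height] in pixels, round what is visible of it).
The state is a dict: "time": time; "joint_positions": joint angles; "qvel": joint speeds; "joint_torque": joint torques, N m; "tool_pos": TCP position; "ee_rot": TCP orientation; "wrist_force": force on the tool from outside, world axes, zero at the start; "wrist_torque": the same for the moment, N m; "width": finger opening in m; "finger_force": force on a finger pad.
Only numpy, scipy, OpenCV 4.12 (cv2) and the standard library are available. Lean on these libraries where they do the work, as an engineer would, in place of code of your own. Each camera call takes 0.05 s, during which the arm holds its last target. There are 200 camera calls.

## Task

Get the drill kit ready for tomorrow. First lift the battery out of the crate and stand it upright on the charger, inside its rim; then stand every jar and tin from the desk upright in the crate, one to a cell, leaving the tin that is already packed in the crate. Turn the drill's clutch collar to 6 (whenever it suits you), and leave the other things on the desk where they are.

Things in the scene. Friction and masses are not known exactly. Their poses are not given: they have to be found in the camera images.
- crate: plywood carry crate, fixed to the desk, 168 mm (x) by 250 mm (y), open on top: 2 cells along x by 3 along y, pitch 82 mm, each cell 78 x 78 mm inside; walls and dividers 4 mm thick, their tops 50 mm above the desk; floor 5 mm thick. Origin at the centre of its underside; the cell centres lie at x = -41, 41 mm and y = -82, 0, 82 mm in its frame
- battery: the drill's battery pack, a dark block 62 mm (x) by 50 mm (y) by 95 mm tall with a lighter band and brass contact strips on top; origin at the centre of its underside. At the start it stands in one cell of the crate
- charger: grey desk charger, fixed, 116 mm (x) by 106 mm (y), 22 mm tall, with a black rim on top; origin at the centre of its underside
- charger_pad (a point): centre of the charger's flat top, 22 mm above the desk. The rim round it rises 9 mm above this and encloses 92 mm (x) by 82 mm (y): the battery stands upright inside the rim, its long side along x
- jar0: clear plastic screw jar, a plain cylinder 54 mm in diameter and 90 mm tall with a white lid of the same width on its top 20 mm, its lower half full of dark screws (heavy at the bottom); origin at the centre of its underside, z up its axis. Stands somewhere on the desk at the start; may be absent
- jar1: clear plastic screw jar, a plain cylinder 54 mm in diameter and 90 mm tall with a white lid of the same width on its top 20 mm, its lower half full of dark screws (heavy at the bottom); origin at the centre of its underside, z up its axis. Stands somewhere on the desk at the start; may be absent
- jar2: clear plastic screw jar, a plain cylinder 54 mm in diameter and 90 mm tall with a white lid of the same width on its top 20 mm, its lower half full of dark screws (heavy at the bottom); origin at the centre of its underside, z up its axis. Stands somewhere on the desk at the start; may be absent
- tin0: bare aluminium tin, a plain cylinder 54 mm in diameter and 92 mm tall with a paper band, heavy at the bottom; origin at the centre of its underside, z up its axis. Stands somewhere on the desk at the start; may be absent
- tin1: bare aluminium tin, a plain cylinder 54 mm in diameter and 92 mm tall with a paper band, heavy at the bottom; origin at the centre of its underside, z up its axis. Stands somewhere on the desk at the start; may be absent
- tin2: bare aluminium tin, a plain cylinder 54 mm in diameter and 92 mm tall with a paper band, heavy at the bottom; origin at the centre of its underside, z up its axis. It is already packed in a cell of the crate at the start
- drill: cordless drill without battery, fixed nose up in a round cradle 110 mm wide; origin at the centre of the underside, z up through the nose. Its handle sticks out level along +x to 163 mm, 89 mm high. A flange 84 mm wide, top at 136 mm, carries the clutch scale; the collar stands on it up to 176 mm; above, the fixed chuck, 40 mm wide, ends at 208 mm
- collar (a joint): clutch collar, ribbed black cylinder 50 mm wide, 39 mm tall, upright axis, starts at 0 to 3. Detents every 0.5236 rad: setting N at N x 0.5236 (6 at 3.1416), stops past 0 and 9; grows counterclockwise from above. White flange ticks: 0 broad and long, 45 deg counterclockwise of the handle, then 1-9 counterclockwise every 30 deg, 5 long and thin. White bar on collar's rim points at the setting
- collar_grip (a point): on the collar's axis, at a good height to pinch it from above: 162 mm over the desk, 14 mm below the collar's top
- collar_mark (a point): top of the white pointer bar, on the collar's rim, 176 mm over the desk
- tape_roll: bystander: roll of clear tape lying flat, 90 mm in diameter, 24 mm tall; origin at the centre of its underside
- mug: bystander: white mug, 80 mm in diameter, 92 mm tall, handle at +y; origin at the centre of its underside
- screwdriver: bystander: screwdriver about 200 mm long lying along its x axis, to the far side of the desk; origin near its middle
- parts_box: bystander: cardboard box 90 x 130 x 45 mm; origin at the centre of its underside
- pliers: bystander: pliers about 150 mm long lying flat along their x axis; origin near the pivot
Mind the look-alikes: they are no part of the job. What is shaped like the drill but pink is not meant.

How it is judged:
On the way, in this order (a step that is already met when the one before it is completed fails the run):
1. the battery stands upright on the charger, let go (horizontal distance between battery and charger_pad below 0.026 m and z of battery in the frame of charger_pad between -0.004 and 0.006 m and angle between battery's own z axis and vertical below 0.1 rad and contact force between the fingers and battery below 0.3 N), for 0.2 s.
2. every jar and tin from the desk stands upright on the floor of a cell of the crate, let go (not all of them before the battery is on the charger) (x of jar0 in the frame of crate between -0.08 and 0.08 m and y of jar0 in the frame of crate between -0.12 and 0.12 m and z of jar0 in the frame of crate between -0.002 and 0.011 m and angle between each of jar0, jar1, jar2, tin0, tin1's own z axis and vertical below 0.12 rad and x of jar1 in the frame of crate between -0.08 and 0.08 m and y of jar1 in the frame of crate between -0.12 and 0.12 m and z of jar1 in the frame of crate between -0.002 and 0.011 m and x of jar2 in the frame of crate between -0.08 and 0.08 m and y of jar2 in the frame of crate between -0.12 and 0.12 m and z of jar2 in the frame of crate between -0.002 and 0.011 m and x of tin0 in the frame of crate between -0.08 and 0.08 m and y of tin0 in the frame of crate between -0.12 and 0.12 m and z of tin0 in the frame of crate between -0.002 and 0.011 m and x of tin1 in the frame of crate between -0.08 and 0.08 m and y of tin1 in the frame of crate between -0.12 and 0.12 m and z of tin1 in the frame of crate between -0.002 and 0.011 m and contact force between the fingers and jar0 below 0.3 N and contact force between the fingers and jar1 below 0.3 N and contact force between the fingers and jar2 below 0.3 N and contact force between the fingers and tin0 below 0.3 N and contact force between the fingers and tin1 below 0.3 N), for 0.2 s.
At the end, for the whole second after the job is handed in: Battery upright on the charger within its rim (centre within 26 mm of the pad's); every jar and tin, packed one too, upright (0.12 rad) in a crate cell, underside within 6 mm of its floor; collar at 6 (within 0.15 rad); all released and at rest (all of step 1 and all of step 2 and x of tin2 in the frame of crate between -0.08 and 0.08 m and y of tin2 in the frame of crate between -0.12 and 0.12 m and z of tin2 in the frame of crate between -0.002 and 0.011 m and angle between tin2's own z axis and vertical below 0.12 rad and contact force between the fingers and tin2 below 0.3 N and linear speed of each of jar0, jar1, jar2, tin0, tin1, tin2, battery below 0.03 m/s and value of joint collar between 2.9916 and 3.2916 rad and velocity of joint collar between -0.05 and 0.05 rad/s); the robot touches nothing.
It fails at once if a bystander (tape roll, mug, screwdriver, parts box or pliers) has been moved more than 60 mm (distance of any of tape_roll, mug, screwdriver, parts_box, pliers from where it was at the start of the episode above 0.06 m).
Of jar0, jar1, jar2, tin0, tin1 only 3 to 5 are there at a start; the rules pass over those that are not, and their reading is None.
At some moment in a run one of jar0, jar1, jar2, tin0, tin1 may be knocked a few centimetres aside while the robot is not near it.
It also fails if it takes over 210 s, if anything falls off the work surface, if the arm or the gripper's body presses on something with over 40 N, if the wrist force passes 120 N, or if a joint passes its speed limit or range.

## Working session

There is one attempt and no reset: what is moved stays moved. The work goes in short steps, Python scripts to look and compute and a tool call to move; the robot and the scene stay as the last step left them, time stands still between calls to the robot, and variables do not carry over. Pictures are saved under pics/ and viewed, at most 14 in all, crops included, and the job is handed in when it is done.

Besides the shell and the picture viewer there is one more tool, called after "Call:" by a JSON object that holds its "op" and its "data". servo_tool: Moves the arm, as the interface text tells. Its arguments: {"type":"object","properties":{"commands":{"type":"array","items":{"type":"number"}}},"required":["commands"]}

```bash
ls; mkdir -p pics
cat > h.py <<'E'
import numpy as np, cv2
from bench import robot, snapshot, close_job, spotter
from scipy.spatial.transform import Rotation as R
def pose():
    o=robot.get_obs(); T=np.eye(4); T[:3,:3]=R.from_euler('xyz',o['ee_rot']).as_matrix() ; T[:3,3]=o['tool_pos']; return T
def shot(n):
    T=pose(); s=snapshot(n); s['E']=T@s['hand_eye'] if n=='wrist' else s['extrinsics']; return s
def ray(s,u,v,z):
    d=s['E'][:3,:3]@np.linalg.solve(s['camera_matrix'],[u,v,1.]); c=s['E'][:3,3]
    return c+d*(z-c[2])/d[2]
def proj(s,p):
    q=np.linalg.inv(s['E'])@np.append(p,1); q=s['camera_matrix']@q[:3]; return q[:2]/q[2]
E
python3 - <<'E'
from h import *
o=robot.get_obs(); print({k:np.round(v,3) for k,v in o.items()}, robot.tips_ahead)
for n in ['scene','side']:
    s=shot(n); cv2.imwrite(f'pics/{n}0.png',s['img']); print(n,np.round(s['E'],3).tolist(),s['camera_matrix'].round(1).tolist())
    for k in ['crate','battery','charger','jar0','tin0','drill','collar','collar_mark','tape_roll','mug','screwdriver','parts_box','pliers']:
        print(k,[(round(d['conf'],2),np.round(d['box']).tolist()) for d in spotter.trace(k,s)][:7])
E
```

```text
pics
{'time': np.float64(0.0), 'joint_positions': array([-1.331,  0.088,  1.372, -0.   ,  1.684, -0.103]), 'qvel': array([ 0.001,  0.001, -0.001, -0.001, -0.   , -0.   ]), 'joint_torque': array([-2.0000e-03, -3.4019e+01, -3.0243e+01,  7.2000e-02,  3.3000e-02,
       -0.0000e+00]), 'tool_pos': array([ 0.185, -0.518,  0.215]), 'ee_rot': array([-3.139, -0.   ,  0.343]), 'wrist_force': array([ 1.134, -0.944,  0.245]), 'wrist_torque': array([-0.006,  0.043, -0.017]), 'finger_force': np.float64(0.0), 'width': np.float64(0.094)} 0.011
scene [[0.245, 0.666, -0.704, 1.493], [0.97, -0.175, 0.172, -0.214], [-0.008, -0.725, -0.689, 1.149], [0.0, 0.0, 0.0, 1.0]] [[534.4, 0.0, 271.2], [0.0, 534.4, 208.5], [0.0, 0.0, 1.0]]
crate [(0.77, [133.0, 243.0, 100.0, 83.0])]
battery [(0.61, [200.0, 260.0, 25.0, 35.0])]
charger [(0.67, [327.0, 193.0, 46.0, 36.0])]
jar0 [(0.58, [283.0, 271.0, 22.0, 37.0]), (0.58, [321.0, 248.0, 20.0, 39.0])]
tin0 [(0.95, [308.0, 216.0, 20.0, 38.0]), (0.84, [281.0, 237.0, 14.0, 34.0]), (0.74, [132.0, 252.0, 28.0, 31.0])]
drill [(0.91, [366.0, 195.0, 62.0, 101.0]), (0.76, [306.
[... 1231 characters left out ...]
17.0, 25.0]), (0.54, [304.0, 169.0, 18.0, 18.0])]
drill [(0.77, [141.0, 227.0, 75.0, 73.0]), (0.71, [285.0, 263.0, 86.0, 82.0]), (0.62, [307.0, 178.0, 48.0, 69.0])]
collar [(0.82, [179.0, 236.0, 19.0, 19.0]), (0.66, [336.0, 275.0, 24.0, 20.0])]
collar_mark [(0.69, [181.0, 240.0, 18.0, 16.0]), (0.54, [352.0, 189.0, 4.0, 13.0]), (0.53, [334.0, 275.0, 23.0, 20.0]), (0.51, [223.0, 271.0, 55.0, 40.0])]
tape_roll [(0.62, [280.0, 257.0, 28.0, 25.0]), (0.62, [222.0, 272.0, 58.0, 38.0]), (0.41, [238.0, 233.0, 19.0, 34.0])]
mug [(0.69, [205.0, 301.0, 41.0, 48.0])]
screwdriver [(0.69, [172.0, 211.0, 23.0, 12.0])]
parts_box [(0.83, [208.0, 185.0, 42.0, 25.0])]
pliers [(0.44, [172.0, 212.0, 24.0, 14.0])]
```

View pics/scene0.png

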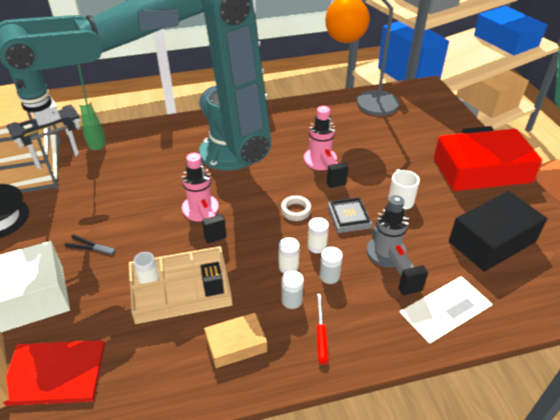

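View pics/side0.png

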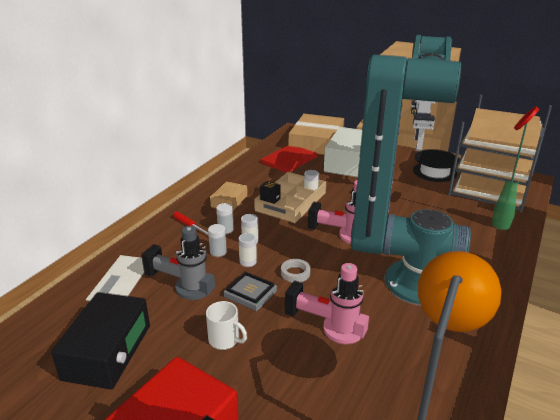

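Both pictures show the crate (scene px ~180,283) with a tin at its near-left cell and the battery at (212,278). Four jars/tins stand at (288,255), (317,235), (330,265) and (291,290). The charger is at (350,215), the grey drill at (393,235) and two pink look-alikes at (200,190) and (322,140). Next is a coarse fit.

```bash
cat >> h.py <<'E'
from scipy.optimize import least_squares
def cyl(r,h,z0=0):
    a=np.linspace(0,2*np.pi,24,endpoint=False); c=np.c_[r*np.cos(a),r*np.sin(a)]
    return np.vstack([np.c_[c,0*a+z0],np.c_[c,0*a+h]])
def box(lx,ly,h,z0=0): return np.array([[x,y,z] for x in(-lx/2,lx/2) for y in(-ly/2,ly/2) for z in(z0,h)])
def place(P,q):
    c,s=np.cos(q[2]),np.sin(q[2]); return np.c_[P[:,0]*c-P[:,1]*s+q[0],P[:,0]*s+P[:,1]*c+q[1],P[:,2]]
def projs(s,P):
    Q=(np.linalg.inv(s['E'])@np.c_[P,np.ones(len(P))].T)[:3]; Q=s['camera_matrix']@Q; return (Q[:2]/Q[2]).T
dirs=np.array([[np.cos(a),np.sin(a)] for a in np.linspace(0,2*np.pi,16,endpoint=False)])
def supp(P): return (P@dirs.T).max(0)
def regsupp(reg):
    v,u=np.nonzero(reg); P=np.c_[u,v]; return supp(P+0.)
def fit(P,obs,q0,yaw=True):
    # obs: list of (shot, region); support-function fit of the silhouette
    S=[(s,regsupp(r)) for s,r in obs]; n=3 if yaw else 2
    f=lambda q: np.concatenate([supp(projs(s,place(P,np.append(q,[0]*(3-len(q))))))-b for s,b in S])
    r=least_squares(f,q0[:n],loss='soft_l1',f_scale=1.5); return r.x, np.sqrt(np.mean(r.fun**2))
E
python3 - <<'E'
from h import *
sc,si=shot('scene'),shot('side')
for n in['jar0','tin0']:
  for s,nm in((sc,'scene'),(si,'side')):
    for d in spotter.trace(n,s):
      b=d['box']; p=ray(s,b[0]+b[2]/2,b[1]+b[3]/2,.045)
      q,e=fit(cyl(.027,.091),[(s,d['region'])],p,False); print(n,nm,round(d['conf'],2),q.round(3),round(e,2))
for n,P in(('crate',box(.168,.25,.05)),('charger',box(.116,.106,.031)),('tape_roll',cyl(.045,.024)),('mug',cyl(.04,.092)),('parts_box',box(.09,.13,.045))):
  for s,nm in((sc,'scene'),(si,'side')):
    d=spotter.trace(n,s)[0]; b=d['box']; p=ray(s,b[0]+b[2]/2,b[1]+b[3]/2,.02)
    for y in(0,.8): 
      q,e=fit(P,[(s,d['region'])],[p[0],p[1],y]); print(n,nm,q.round(3),round(e,2))
for u,v in((397,199),):print('chuck',ray(sc,u,v,.208).round(3))
print(ray(si,189,232,.208).round(3))
print('handle',ray(sc,413,279,.08),ray(si,151,262,.07))
E
```

```text
jar0 scene 0.78 [0.674 0.039] 0.66
jar0 scene 0.58 [0.622 0.162] 0.45
jar0 scene 0.5 [0.381 0.486] 2.38
jar0 scene 0.17 [0.475 0.412] 5.04
jar0 side 0.76 [0.672 0.042] 1.51
jar0 side 0.64 [0.618 0.168] 0.66
tin0 scene 0.92 [0.559 0.062] 1.19
tin0 scene 0.78 [ 0.506 -0.32 ] 2.15
tin0 scene 0.66 [0.62  0.162] 0.77
tin0 scene 0.25 [0.476 0.413] 6.39
tin0 side 0.86 [0.506 0.166] 0.66
tin0 side 0.68 [0.565 0.055] 2.58
tin0 side 0.66 [ 0.538 -0.359] 3.12
crate scene [ 0.56  -0.239 -0.029] 1.12
crate scene [ 0.56  -0.239 -0.029] 1.12
crate side [ 0.561 -0.237 -0.013] 0.65
crate side [ 0.567 -0.235  1.295] 6.31
charger scene [ 0.419  0.292 -0.093] 1.68
charger scene [0.42  0.292 1.475] 1.97
charger side [ 0.416  0.297 -0.073] 1.92
charger side [0.417 0.298 1.031] 3.71
tape_roll scene [0.346 0.144 0.136] 0.49
tape_roll scene [0.346 0.144 0.921] 0.49
tape_roll side [0.348 0.148 0.352] 0.64
tape_roll side [0.348 0.148 1.661] 0.64
mug scene [0.381 0.483 0.003] 1.73
mug scene [0.381 0.483 0.788] 1.73
mug side [ 0.704  0.197 -0.033] 10.41
mug side [0.704 0.197 0.753] 10.41
parts_box scene [ 0.768 -0.129  0.116] 1.38
parts_box scene [ 0.768 -0.129  0.116] 1.38
parts_box side [ 0.77  -0.125  0.189] 1.67
parts_box side [ 0.77  -0.125  0.189] 1.67
chuck [0.58  0.346 0.208]
[0.562 0.367 0.208]
handle [0.74434613 0.33811736 0.08      ] [0.69953676 0.38614847 0.07      ]
```

```bash
cat >> h.py <<'E'
def goal(x,y,z,yaw,T=None):
    T=pose() if T is None else T
    G=np.eye(4); G[:3,:3]=R.from_euler('xyz',[np.pi,0,yaw]).as_matrix(); G[:3,3]=[x,y,z]
    D=np.linalg.inv(T)@G; a=np.degrees(R.from_matrix(D[:3,:3]).as_rotvec())
    print('goal',D[:3,3].round(4),a.round(2),'rows',max(np.linalg.norm(D[:3,3])/.0625,np.linalg.norm(a)/10.7).round(1))
E
python3 - <<'E'
from h import *
s=shot('wrist'); print(s['hand_eye'].round(3).tolist(),s['camera_matrix'].round(0).tolist())
goal(.47,-.24,.36,0)
sc=shot('scene'); print('pink',ray(sc,194,160,.208),ray(sc,323,113,.208),'bat',ray(sc,211,270,.1))
E
```

```text
[[0.0, -0.965, -0.262, 0.077], [1.0, 0.0, -0.0, 0.001], [0.0, -0.262, 0.965, -0.168], [0.0, 0.0, 0.0, 1.0]] [[318.0, 0.0, 276.0], [0.0, 318.0, 215.0], [0.0, 0.0, 1.0]]
goal [ 0.362  -0.166  -0.1435] [1.000e-02 0.000e+00 1.964e+01] rows 6.8
pink [ 0.28278518 -0.14155015  0.208     ] [0.15031016 0.28535313 0.208     ] bat [ 0.60251136 -0.15581159  0.1       ]
```

Call:
{"op": "servo_tool", "data": {"commands": [0.05,-0.02,-0.06,0,0,5,0.094,0.1,-0.045,-0.1,0,0,10,0.094,0.15,-0.07,-0.14,0,0,15,0.094,0.2,-0.09,-0.14,0,0,19.6,0.094,0.25,-0.115,-0.14,0,0,19.6,0.094,0.3,-0.14,-0.14,0,0,19.6,0.094,0.362,-0.166,-0.14,0,0,19.6,0.094,0.362,-0.166,-0.14,0,0,19.6,0.094]}}

```text
time: 3.3
tool_pos: [0.4721, -0.2371, 0.3561]
ee_rot: [-3.141, 0.0, 0.007]
wrist_force: [-0.2, -0.9, 0.7]
width: 0.0937
finger_force: 0.0
```

Run:
```python
from h import *
s=shot('wrist'); cv2.imwrite('pics/w1.png',s['img']); T=s['E']; print(pose()[:3,3].round(3),T[:3,3].round(3),robot.get_obs()['time'])
for n in('crate','battery','tin2','jar0'):
  for d in spotter.trace(n,s): print(n,round(d['conf'],2),np.round(d['box']))
for n,P in(('crate',box(.168,.25,.05)),('battery',box(.062,.05,.1,.05))):
  d=spotter.trace(n,s)
  if d:
    b=d[0]['box'];p=ray(s,b[0]+b[2]/2,b[1]+b[3]/2,.05 if n=='crate' else .1); q,e=fit(P,[(s,d[0]['region'])],[p[0],p[1],0]); print(n,q.round(4),e)
```

```text
[ 0.472 -0.238  0.356] [ 0.549 -0.237  0.524] 3.35
crate 0.63 [190.  47. 184. 133.]
tin2 0.94 [26. 94. 75. 42.]
tin2 0.64 [310. 131.  50.  38.]
tin2 0.58 [  2. 135.  45.  39.]
jar0 0.92 [28.  0. 82. 59.]
jar0 0.91 [ 0. 58. 33. 40.]
crate [ 0.565  -0.2409 -0.0172] 1.3605159940433804
```

View pics/w1.png

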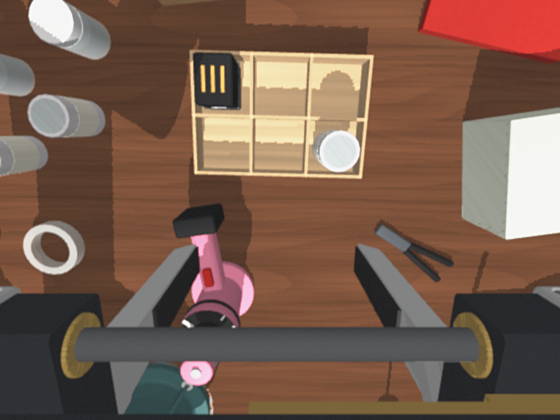

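The wrist view shows the crate squared up with corners near (192,51), (373,55), (361,178) and (196,174). The battery is at top-left (215,80), which is cell (+41,+82), and the packed tin is at (338,150), which is cell (-41,-82).

Run:
```python
from h import *
s=shot('wrist')
c=[ray(s,u,v,.05)[:2] for u,v in((192,51),(373,55),(361,178),(196,174))]; print(np.round(c,4).tolist(),np.mean(c,0))
print('divider ctr',ray(s,251,117,.05),ray(s,308,118,.05))
g=s['img'].max(2); m=np.zeros_like(g); m[40:125,185:250]=(g[40:125,185:250]<75); 
n,l,st,ce=cv2.connectedComponentsWithStats(m); i=1+st[1:,4].argmax(); print(st[i],ce[i])
print([ray(s,u,v,.1).round(4)[:2] for u,v in((197,54),(236,54),(241,108),(199,106))])
cv2.imwrite('pics/c1.png',cv2.resize(s['img'][35:190,180:385],None,fx=3.8,fy=3.8,interpolation=2))
q,e=fit(box(.062,.05,.1,.05),[(s,l==i)],[.6,-.158,0]);print(q,e)
for p in projs(s,place(box(.062,.05,.1,.1),q)): print(p)
```

```text
[[0.6481, -0.1271], [0.6427, -0.3735], [0.4743, -0.3685], [0.4808, -0.1212]] [ 0.56147717 -0.2475824 ]
divider ctr [ 0.56220521 -0.20535165  0.05      ] [ 0.56068602 -0.28686406  0.05      ]
[ 188   51   49   56 1908] [213.22222222  78.39098532]
[array([ 0.634, -0.145]), array([ 0.6339, -0.1926]), array([ 0.5715, -0.1967]), array([ 0.574 , -0.1435])]
[ 0.60676364 -0.15906887 -0.00184895] 2.17600168023915
[230.8646924  104.47561815]
[230.8646924  104.47561815]
[191.38264062 104.47557615]
[191.38264062 104.47557615]
[228.951182    50.60752943]
[228.951182    50.60752943]
[187.81095193  50.60646769]
[187.81095193  50.60646769]
```

View pics/c1.png

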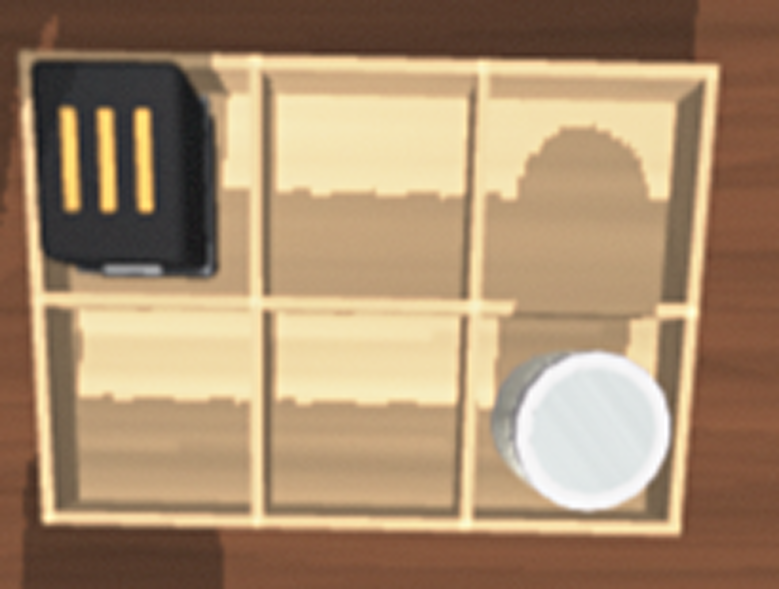

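Call:
{"op": "servo_tool", "data": {"commands": [0.044,-0.026,0.03,0,0,0,0.094,0.088,-0.052,0.06,0,0,0,0.094,0.131,-0.078,0.09,0,0,1,0.094,0.131,-0.078,0.14,0,0,1,0.094,0.131,-0.078,0.18,0,0,1,0.094,0.131,-0.078,0.18,0,0,1,0.094]}}

```text
time: 4.45
tool_pos: [0.5983, -0.1619, 0.1718]
ee_rot: [-3.139, 0.009, -0.018]
wrist_force: [-0.6, 0.4, 0.1]
width: 0.094
finger_force: 0.0
```

Run:
```python
from h import *
s=shot('wrist'); print(pose()[:3,3],robot.get_obs()['ee_rot']); goal(.604,-.160,.075,-.01)
c=[ray(s,u,v,.1) for u,v in((0,0),)]
print('exp bat top',[projs(s,place(box(.062,.05,.1,.1),[.604,-.16,-.01])).round(0)[i].tolist() for i in(0,2,4,6)])
cv2.imwrite('pics/w2.png',s['img'])
```

```text
[ 0.59990827 -0.16246195  0.17532836] [-3.14064430e+00  3.10688465e-03 -1.80259728e-02]
goal [ 0.0044 -0.0024  0.1003] [-0.06  0.18 -0.46] rows 1.6
exp bat top [[305.0, 258.0], [244.0, 258.0], [306.0, 182.0], [241.0, 183.0]]
```

View pics/w2.png

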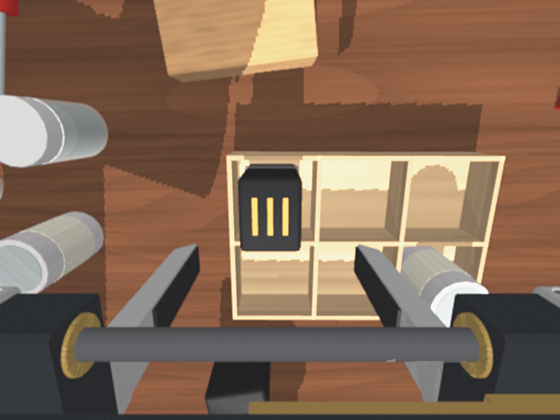

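The battery top is at px 240–301 × 178–250, about 5 mm further in +x than predicted. I will grasp at (0.608,-0.158).

Call:
{"op": "servo_tool", "data": {"commands": [0.008,-0.004,0.04,0,0,0,0.094,0.008,-0.004,0.08,0,0,0,0.094,0.008,-0.004,0.1,0,0,0,0.094,0.008,-0.004,0.1,0,0,0,0.094,0.008,-0.004,0.1,0,0,0,0.04,0.008,-0.004,0.1,0,0,0,0.04,0.008,-0.004,0.1,0,0,0,0.04,0.008,-0.004,0.1,0,0,0,0.04]}}

```text
time: 5.5
tool_pos: [0.6092, -0.1581, 0.077]
ee_rot: [3.141, -0.001, -0.017]
wrist_force: [0.6, -0.4, -0.1]
width: 0.0577
finger_force: 0.0
```

Call:
{"op": "servo_tool", "data": {"commands": [0,0,-0.03,0,0,0,0.04,0,0,-0.06,0,0,0,0.04,0,0,-0.1,0,0,0,0.04,0,0,-0.14,0,0,0,0.04,0,0,-0.14,0,0,0,0.04]}}

```text
time: 6.12
tool_pos: [0.6106, -0.1586, 0.2201]
ee_rot: [3.139, -0.007, -0.017]
wrist_force: [0.4, -0.3, -3.5]
width: 0.0497
finger_force: 30.0
```

Run:
```python
from h import *
T=pose(); print(T[:3,3],robot.get_obs()['wrist_force'])
out=[]
for n in('scene','side','wrist'):
    s=shot(n)
    for h in(.0,): 
        for zb in(.12,.14,.16): print(n,zb,projs(s,place(box(.062,.05,zb+.095,zb),[T[0,3],T[1,3],0])).min(0).round(),projs(s,place(box(.062,.05,zb+.095,zb),[T[0,3],T[1,3],0])).max(0).round())
    print([(round(d['conf'],2),d['box']) for d in spotter.trace('battery',s)])
    if n!='wrist':
        u,v=proj(s,T[:3,3]-[0,0,.03]).astype(int); out.append(cv2.resize(s['img'][max(v-60,0):v+60,max(u-60,0):u+60],(390,390),interpolation=2))
cv2.imwrite('pics/c2.png',np.hstack(out))
```

```text
[ 0.61063569 -0.15855453  0.22010564] [ 0.44746683 -0.3305608  -3.46105542]
scene 0.12 [194. 231.] [222. 279.]
scene 0.14 [193. 225.] [221. 274.]
scene 0.16 [192. 219.] [221. 268.]
[(0.94, [194.8, 227.3, 24.6, 44.3])]
side 0.12 [258. 149.] [280. 183.]
side 0.14 [258. 144.] [280. 178.]
side 0.16 [257. 139.] [280. 173.]
[(0.76, [258.6, 151.3, 19.0, 30.5]), (0.27, [280.2, 256.5, 28.5, 27.3])]
wrist 0.12 [231. 181.] [323. 313.]
wrist 0.14 [225. 186.] [329. 335.]
wrist 0.16 [217. 191.] [337. 361.]
[(0.93, [233.3, 184.9, 89.4, 130.1])]
```

View pics/c2.png

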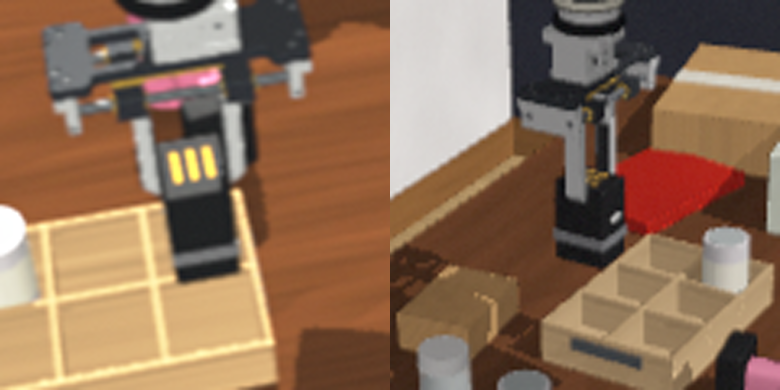

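The grip is close to the battery's top: it hangs upright with its underside about 97 mm below the TCP. I will carry it gently and look at the charger from above.

Call:
{"op": "servo_tool", "data": {"commands": [-0.01,-0.03,-0.02,0,0,0,0.04,-0.03,-0.075,-0.03,0,0,0,0.04,-0.05,-0.12,-0.03,0,0,0,0.04,-0.07,-0.165,-0.03,0,0,0,0.04,-0.09,-0.21,-0.03,0,0,0,0.04,-0.115,-0.255,-0.03,0,0,0,0.04,-0.14,-0.3,-0.03,0,0,0,0.04,-0.165,-0.345,-0.03,0,0,0,0.04,-0.19,-0.39,-0.03,0,0,0,0.04,-0.2,-0.42,-0.03,0,0,0,0.04]}}

```text
time: 7.68
tool_pos: [0.4141, 0.2669, 0.2453]
ee_rot: [3.141, 0.002, -0.015]
wrist_force: [0.9, -0.9, -4.3]
width: 0.0498
finger_force: 30.0
```

Run:
```python
from h import *
s=shot('wrist'); T=pose(); print(T[:3,3],robot.get_obs()['ee_rot'],robot.get_obs()['width'])
for n in('charger','battery','drill','collar','collar_mark','jar0','tin0','tape_roll'):
    for d in spotter.trace(n,s):
        print(n,round(d['conf'],2),np.round(d['box']).tolist())
cv2.imwrite('pics/w3.png',s['img'])
for y in(0,-.08): print('pred charger',projs(s,place(box(.116,.106,.022,.022),[.418,.294,y]))[::2].round().tolist())
```

```text
[0.41316582 0.27005075 0.24520211] [-3.13809079  0.00336931 -0.01131973] 0.04988282809223466
charger 0.58 [214.0, 134.0, 91.0, 96.0]
battery 0.72 [232.0, 184.0, 93.0, 133.0]
drill 0.81 [221.0, 286.0, 77.0, 114.0]
drill 0.74 [524.0, 177.0, 36.0, 131.0]
drill 0.58 [118.0, 0.0, 137.0, 103.0]
collar 0.63 [117.0, 0.0, 90.0, 45.0]
collar_mark 0.61 [118.0, 0.0, 89.0, 43.0]
jar0 0.91 [342.0, 3.0, 61.0, 31.0]
tin0 0.86 [425.0, 8.0, 99.0, 77.0]
tin0 0.85 [343.0, 76.0, 66.0, 64.0]
tape_roll 0.84 [336.0, 202.0, 73.0, 74.0]
pred charger [[297.0, 233.0], [215.0, 234.0], [297.0, 141.0], [209.0, 142.0]]
pred charger [[293.0, 236.0], [211.0, 231.0], [301.0, 145.0], [213.0, 139.0]]
```

View pics/w3.png

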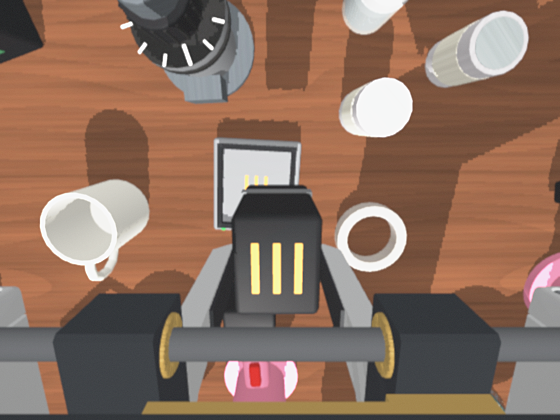

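Call:
{"op": "servo_tool", "data": {"commands": [0.006,-0.023,0,0,0,2.8,0.04,0.006,-0.023,0.04,0,0,2.8,0.04,0.006,-0.023,0.08,0,0,2.8,0.04,0.006,-0.023,0.105,0,0,2.8,0.04,0.006,-0.023,0.116,0,0,2.8,0.04,0.006,-0.023,0.116,0,0,2.8,0.04]}}

```text
time: 8.88
tool_pos: [0.4225, 0.2877, 0.1302]
ee_rot: [3.141, 0.001, -0.066]
wrist_force: [0.3, -0.4, -4.0]
width: 0.0493
finger_force: 30.0
```

Run:
```python
from h import *
T=pose(); print(T[:3,3],robot.get_obs()['ee_rot'],robot.get_obs()['wrist_force'])
out=[]
for n in('scene','side'):
    s=shot(n)
    print([(round(d['conf'],2),d['box']) for d in spotter.trace('battery',s)])
    for zb in (.022,.032): P=projs(s,place(box(.062,.05,zb+.095,zb),[T[0,3],T[1,3],-.06])); print(zb,P.min(0).round(1),P.max(0).round(1))
    u,v=proj(s,[.42,.293,.07]).astype(int); out.append(cv2.resize(s['img'][v-60:v+60,u-60:u+60],(390,390),interpolation=2))
cv2.imwrite('pics/c3.png',np.hstack(out))
```

```text
[0.42253369 0.28765846 0.13016531] [ 3.14098144e+00  7.64498989e-04 -6.64392846e-02] [ 0.27907146 -0.39076147 -3.97514035]
[(0.69, [338.1, 178.3, 23.4, 35.4]), (0.37, [281.7, 272.5, 20.4, 38.1]), (0.37, [387.2, 168.8, 33.8, 41.4])]
0.022 [337.5 182.2] [362.9 221.9]
0.032 [337.8 179.6] [363.2 219.5]
[(0.91, [234.9, 248.0, 26.4, 40.4]), (0.71, [261.5, 172.3, 64.6, 51.3])]
0.022 [234.9 250.7] [263.7 293.5]
0.032 [234.7 247.8] [263.6 290.8]
```

View pics/c3.png

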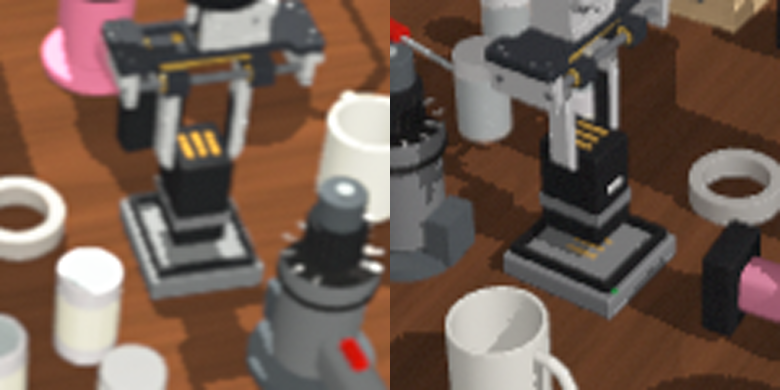

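It is centred and hovering about 12 mm above the pad. Lower and release.

Call:
{"op": "servo_tool", "data": {"commands": [-0.002,-0.003,0.006,0,0,0,0.04,-0.002,-0.003,0.01,0,0,0,0.04,-0.002,-0.003,0.011,0,0,0,0.04,-0.002,-0.003,0.011,0,0,0,0.04]}}

```text
time: 9.57
tool_pos: [0.4205, 0.2912, 0.1192]
ee_rot: [3.141, 0.0, -0.065]
wrist_force: [0.6, -0.6, -3.8]
width: 0.0498
finger_force: 30.0
```

Call:
{"op": "servo_tool", "data": {"commands": [0,0,0.002,0,0,0,0.04,0,0,0.002,0,0,0,0.04]}}

```text
time: 9.82
tool_pos: [0.4206, 0.2912, 0.1173]
ee_rot: [3.141, 0.0, -0.066]
wrist_force: [0.5, -0.1, -2.8]
width: 0.0497
finger_force: 30.0
```

Call:
{"op": "servo_tool", "data": {"commands": [0,0,0.0005,0,0,0,0.06,0,0,0.0005,0,0,0,0.07,0,0,0.0005,0,0,0,0.08,0,0,-0.03,0,0,0,0.09,0,0,-0.09,0,0,0,0.09,-0.02,0,-0.15,0,0,0,0.09,-0.02,0,-0.18,0,0,0,0.09,-0.02,0,-0.18,0,0,0,0.09]}}

```text
time: 10.82
tool_pos: [0.4017, 0.2933, 0.301]
ee_rot: [-3.138, -0.006, -0.065]
wrist_force: [0.6, -0.1, -0.7]
width: 0.0898
finger_force: 0.0
```

Run:
```python
from h import *
s=shot('wrist'); T=pose(); print(T[:3,3],robot.get_obs()['ee_rot'])
for n in('battery',):
    for d in spotter.trace(n,s):
        print(n,round(d['conf'],2),np.round(d['box']).tolist(),fit(box(.062,.05,.117,.022),[(s,d['region'])],[.42,.29,-.06]))
for n in('jar0','tin0'):
    for d in spotter.trace(n,s):
        b=d['box']; p=ray(s,b[0]+b[2]/2,b[1]+b[3]/2,.06); print(n,round(d['conf'],2),np.round(b),fit(cyl(.027,.091),[(s,d['region'])],p,False))
sc=shot('scene')
for n in('jar0','tin0'):
    for d in spotter.trace(n,sc):
        b=d['box']; p=ray(sc,b[0]+b[2]/2,b[1]+b[3]/2,.045); print('scene',n,round(d['conf'],2),np.round(b),fit(cyl(.027,.091),[(sc,d['region'])],p,False))
cv2.imwrite('pics/w4.png',s['img'])
```

```text
[0.40103698 0.29279104 0.29808198] [-3.14042160e+00 -1.99011807e-03 -6.55304516e-02]
battery 0.97 [259.0, 150.0, 44.0, 60.0] (array([ 0.4242497 ,  0.2909652 , -0.06498346]), np.float64(2.1998460028027647))
battery 0.58 [346.0, 184.0, 69.0, 62.0] (array([ 0.37143784,  0.16700986, -0.06454682]), np.float64(6.4566606642322))
jar0 0.68 [348.   1.  56.  32.] (array([0.59650861, 0.17409102]), np.float64(14.660210559582406))
tin0 0.91 [348.  63.  60.  61.] (array([0.50932792, 0.16214021]), np.float64(0.7997459652660935))
tin0 0.9 [422.   4.  85.  70.] (array([0.56344672, 0.06095583]), np.float64(0.8436547923063046))
scene jar0 0.77 [322. 249.  20.  34.] (array([0.62106549, 0.16234742]), np.float64(1.4246026029239496))
scene jar0 0.64 [329. 198.  44.  33.] (array([0.45812451, 0.271761  ]), np.float64(6.691009932418954))
scene jar0 0.6 [283. 271.  22.  37.] (array([0.67426922, 0.03882577]), np.float64(0.8084294575262454))
scene tin0 0.84 [279. 237.  21.  34.] (array([0.55796431, 0.06168042]), np.float64(0.7758540314573288))
scene tin0 0.84 [135. 248.  24.  37.] (array([ 0.50800921, -0.31958525]), np.float64(1.687173117269926))
scene tin0 0.7 [204. 313.  64.  53.] (array([ 0.78823538, -0.15354821]), np.float64(14.151734203235081))
scene tin0 0.43 [ 62. 233.  57.  23.] (array([ 0.38579065, -0.47019461]), np.float64(7.925507519403346))
```

View pics/w4.png

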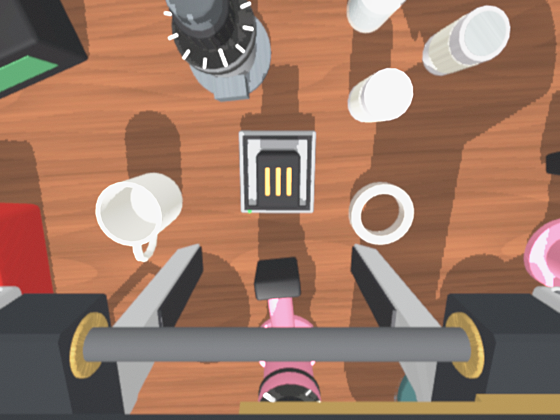

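The battery stands inside the rim. The four items are at A(0.508,0.163), B(0.561,0.061), C(0.621,0.163) and D(0.673,0.040). Fetch A.

Call:
{"op": "servo_tool", "data": {"commands": [0.04,0.042,0,0,0,-1.5,0.094,0.08,0.085,0.03,0,0,-3.7,0.094,0.115,0.1225,0.06,0,0,-3.7,0.094,0.115,0.1225,0.11,0,0,-3.7,0.094,0.115,0.1225,0.16,0,0,-3.7,0.094,0.115,0.1225,0.21,0,0,-3.7,0.094,0.115,0.1225,0.232,0,0,-3.7,0.094,0.115,0.1225,0.232,0,0,-3.7,0.094,0.115,0.1225,0.232,0,0,-3.7,0.06,0.115,0.1225,0.232,0,0,-3.7,0.045]}}

```text
time: 12.42
tool_pos: [0.5087, 0.1631, 0.0673]
ee_rot: [-3.141, -0.003, -0.001]
wrist_force: [-0.6, -0.1, 0.3]
width: 0.0772
finger_force: 0.0
```

Call:
{"op": "servo_tool", "data": {"commands": [0,0,0,0,0,0,0.045,0,0,0,0,0,0,0.045,0,0,0,0,0,0,0.045]}}

```text
time: 12.8
tool_pos: [0.5077, 0.1626, 0.066]
ee_rot: [3.141, -0.001, -0.001]
wrist_force: [-0.0, -1.1, 1.6]
width: 0.0536
finger_force: 30.0
```

Call:
{"op": "servo_tool", "data": {"commands": [0,0,-0.05,0,0,0,0.045,0,0,-0.105,0,0,0,0.045,0.01,0.03,-0.15,0,0,0,0.045,0.02,0.085,-0.155,0,0,0,0.045,0.03,0.145,-0.155,0,0,0,0.045,0.04,0.205,-0.155,0,0,0,0.045,0.055,0.265,-0.155,0,0,0,0.045,0.07,0.325,-0.155,0,0,0,0.045,0.08,0.385,-0.155,0,0,0,0.045,0.093,0.44,-0.155,0,0,0,0.045]}}

```text
time: 14.05
tool_pos: [0.5996, -0.2792, 0.2189]
ee_rot: [-3.14, 0.002, -0.002]
wrist_force: [1.0, 0.5, -2.0]
width: 0.0537
finger_force: 30.0
```

Call:
{"op": "servo_tool", "data": {"commands": [0,0.052,0,0,0,0,0.045,0,0.052,0,0,0,0,0.045,0,0.052,0,0,0,0,0.045]}}

```text
time: 14.42
tool_pos: [0.5996, -0.3289, 0.2189]
ee_rot: [-3.139, 0.002, -0.001]
wrist_force: [0.4, 0.1, -2.7]
width: 0.0534
finger_force: 30.0
```

Run:
```python
from h import *
s=shot('wrist'); T=pose(); print(T[:3,3],robot.get_obs()['ee_rot'])
cv2.imwrite('pics/w5.png',s['img']); goal(.601,-.329,.071,-.018)
P=place(np.array([[a,b,.05] for a in(-.082,0,.082) for b in(-.123,-.041,.041,.123)]),[.5615,-.246,-.018])
print(projs(s,P).round().tolist())
```

```text
[ 0.59984265 -0.32816739  0.21956284] [-3.13993951e+00  1.24381598e-03 -1.68719936e-04]
goal [0.0013 0.0011 0.1486] [-0.09  0.07  1.02] rows 2.4
[[309.0, 302.0], [240.0, 301.0], [171.0, 300.0], [102.0, 299.0], [312.0, 237.0], [239.0, 236.0], [166.0, 234.0], [93.0, 233.0], [316.0, 163.0], [238.0, 162.0], [160.0, 160.0], [82.0, 159.0]]
```

View pics/w5.png

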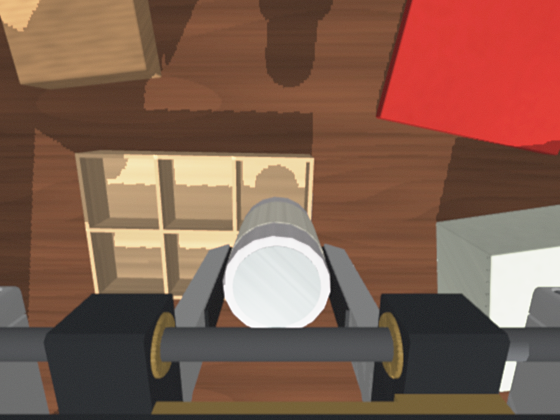

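The crate is about 5 mm further in +x than I had it: its far wall shows at row ~155 against the predicted 161. I take the centre as (0.5655,-0.243). Lower A into cell (+41,-82).

Call:
{"op": "servo_tool", "data": {"commands": [0.005,-0.002,0.03,0,0,1,0.045,0.005,-0.002,0.08,0,0,1,0.045,0.005,-0.002,0.12,0,0,1,0.045,0.005,-0.002,0.14,0,0,1,0.045,0.005,-0.002,0.145,0,0,1,0.045,0.005,-0.002,0.147,0,0,1,0.045,0.005,-0.002,0.147,0,0,1,0.045]}}

```text
time: 15.35
tool_pos: [0.606, -0.3279, 0.0758]
ee_rot: [3.139, -0.003, -0.018]
wrist_force: [-0.3, 0.6, -3.7]
width: 0.054
finger_force: 30.0
```

Call:
{"op": "servo_tool", "data": {"commands": [0,-0.002,0.003,0,0,0,0.045,0,-0.002,0.004,0,0,0,0.045,0,-0.002,0.004,0,0,0,0.045]}}

```text
time: 15.72
tool_pos: [0.6055, -0.3254, 0.071]
ee_rot: [3.141, -0.002, -0.018]
wrist_force: [0.2, 1.7, 3.4]
width: 0.0535
finger_force: 30.0
```

Call:
{"op": "servo_tool", "data": {"commands": [0,0,0,0,0,0,0.068,0,0,0,0,0,0,0.068,0,0,-0.03,0,0,0,0.068,0,0,-0.09,0,0,0,0.068,0,-0.03,-0.14,0,0,0,0.068,-0.01,-0.09,-0.14,0,0,0,0.094,-0.02,-0.15,-0.14,0,0,0,0.094,-0.03,-0.21,-0.14,0,0,0,0.094,-0.04,-0.27,-0.14,0,0,-1,0.094,-0.0515,-0.325,-0.14,0,0,-1,0.094]}}

```text
time: 16.98
tool_pos: [0.559, 0.0025, 0.2095]
ee_rot: [3.142, -0.001, -0.001]
wrist_force: [0.4, -0.3, 0.6]
width: 0.0938
finger_force: 0.0
```

Call:
{"op": "servo_tool", "data": {"commands": [0,0,0,0,0,0,0.094,0,0,0,0,0,0,0.094]}}

```text
time: 17.23
tool_pos: [0.5596, 0.0001, 0.2095]
ee_rot: [3.141, -0.0, -0.001]
wrist_force: [-0.3, 0.9, -0.1]
width: 0.0938
finger_force: 0.0
```

```bash
cat >> h.py <<'E'
def cyls(s,tag=''):
    for n in('jar0','tin0'):
        for d in spotter.trace(n,s):
            b=d['box']; p=ray(s,b[0]+b[2]/2,b[1]+b[3]/2,.06); q,e=fit(cyl(.027,.091),[(s,d['region'])],p,False)
            if e<5: print(tag,n,round(d['conf'],2),np.round(b).tolist(),q.round(4),round(e,2))
E
python3 - <<'E'
from h import *
print(pose()[:3,3],robot.get_obs()['ee_rot'])
cyls(shot('scene'),'scene'); cyls(shot('wrist'),'wrist')
goal(.561,.061,.066,0)
E
```

```text
[5.59620254e-01 1.31402058e-04 2.09524591e-01] [ 3.14054668e+00 -3.70191465e-04 -8.37770545e-04]
scene jar0 0.68 [282.0, 272.0, 22.0, 36.0] [0.6737 0.0402] 0.82
scene jar0 0.67 [319.0, 249.0, 23.0, 38.0] [0.6207 0.1619] 0.64
scene tin0 0.88 [136.0, 276.0, 23.0, 33.0] [ 0.5921 -0.3266] 2.29
scene tin0 0.88 [132.0, 251.0, 28.0, 31.0] [ 0.5056 -0.3192] 2.73
scene tin0 0.73 [278.0, 237.0, 20.0, 36.0] [0.5579 0.0617] 0.88
wrist jar0 0.84 [194.0, 49.0, 70.0, 67.0] [0.6755 0.0384] 0.67
wrist jar0 0.59 [63.0, 116.0, 93.0, 58.0] [0.6235 0.1601] 1.67
wrist tin0 0.97 [182.0, 169.0, 62.0, 68.0] [0.5636 0.0606] 1.33
goal [ 0.0012 -0.0617  0.1432] [ 0.01  0.02 -0.17] rows 2.5
```

Call:
{"op": "servo_tool", "data": {"commands": [0.002,-0.0615,0.02,0,0,0,0.094,0.002,-0.0615,0.07,0,0,0,0.094,0.002,-0.0615,0.12,0,0,0,0.094,0.002,-0.0615,0.144,0,0,0,0.094,0.002,-0.0615,0.144,0,0,0,0.07,0.002,-0.0615,0.144,0,0,0,0.045,0.002,-0.0615,0.144,0,0,0,0.045,0.002,-0.0615,0.144,0,0,0,0.045,0.002,-0.0615,0.144,0,0,0,0.045,0.002,-0.0615,0.144,0,0,0,0.045]}}

```text
time: 18.77
tool_pos: [0.5623, 0.0618, 0.0667]
ee_rot: [3.141, -0.002, -0.001]
wrist_force: [0.2, -0.9, 4.5]
width: 0.0535
finger_force: 30.0
```

Call:
{"op": "servo_tool", "data": {"commands": [0,0,-0.05,0,0,0,0.045,0,0.01,-0.11,0,0,0,0.045,0,0.05,-0.14,0,0,0,0.045,0.01,0.105,-0.14,0,0,0,0.045,0.02,0.165,-0.14,0,0,0,0.045,0.03,0.225,-0.14,0,0,1,0.045,0.044,0.28,-0.14,0,0,1,0.045,0.044,0.306,-0.14,0,0,1,0.045,0.044,0.306,-0.1,0,0,1,0.045,0.044,0.306,-0.05,0,0,1,0.045]}}

```text
time: 20.02
tool_pos: [0.6056, -0.244, 0.115]
ee_rot: [-3.141, -0.002, -0.019]
wrist_force: [-0.2, 0.7, -4.2]
width: 0.0538
finger_force: 30.0
```

Call:
{"op": "servo_tool", "data": {"commands": [0,0,0.02,0,0,0,0.045,0,0,0.035,0,0,0,0.045,0,0,0.042,0,0,0,0.045,0,0,0.044,0,0,0,0.045,0,0,0.044,0,0,0,0.045]}}

```text
time: 20.65
tool_pos: [0.606, -0.2443, 0.073]
ee_rot: [3.14, -0.002, -0.018]
wrist_force: [0.8, -0.1, -4.0]
width: 0.0535
finger_force: 30.0
```

Call:
{"op": "servo_tool", "data": {"commands": [0,0,0.002,0,0,0,0.045,0,0,0.002,0,0,0,0.068,0,0,0.002,0,0,0,0.068,0,0,0.002,0,0,0,0.068,0,0,-0.03,0,0,0,0.068,0,0,-0.09,0,0,0,0.068,0,-0.03,-0.14,0,0,0,0.068,0,-0.09,-0.14,0,0,0,0.094,0,-0.15,-0.14,0,0,-1,0.094,0.003,-0.21,-0.14,0,0,-1,0.094]}}

```text
time: 21.9
tool_pos: [0.6119, -0.0324, 0.2119]
ee_rot: [3.141, -0.001, -0.002]
wrist_force: [-0.0, 0.5, 0.3]
width: 0.093
finger_force: 0.0
```

Call:
{"op": "servo_tool", "data": {"commands": [0,-0.06,0,0,0,0,0.094,0.0,-0.11,0,0,0,0,0.094,0.0,-0.13,0,0,0,0,0.094,0.0,-0.13,0,0,0,0,0.094]}}

```text
time: 22.4
tool_pos: [0.6122, 0.0966, 0.2114]
ee_rot: [3.141, -0.0, 0.001]
wrist_force: [0.1, -0.3, -0.6]
width: 0.0941
finger_force: 0.0
```

Run:
```python
from h import *
print(pose()[:3,3],robot.get_obs()['ee_rot'])
cyls(shot('scene'),'scene'); cyls(shot('wrist'),'wrist')
goal(.622,.161,.066,0)
```

```text
[0.61220905 0.09657922 0.21142483] [ 3.14081720e+00 -2.86852578e-05  7.96717169e-04]
scene jar0 0.87 [283.0, 280.0, 20.0, 38.0] [0.702  0.0304] 0.89
scene jar0 0.69 [320.0, 246.0, 26.0, 41.0] [0.622  0.1633] 0.51
scene tin0 0.94 [136.0, 278.0, 22.0, 33.0] [ 0.5918 -0.3267] 2.36
scene tin0 0.8 [167.0, 269.0, 24.0, 34.0] [ 0.5926 -0.245 ] 2.24
scene tin0 0.68 [132.0, 250.0, 28.0, 30.0] [ 0.5046 -0.3187] 2.54
wrist jar0 0.62 [309.0, 77.0, 73.0, 64.0] [0.7051 0.0301] 1.04
goal [ 0.0093 -0.0668  0.1455] [ 0.02 -0.   -0.19] rows 2.6
```

D got knocked to (0.705,0.030); C is unchanged. Fetch C.

Call:
{"op": "servo_tool", "data": {"commands": [0.01,-0.06,0.0,0,0,0,0.094,0.01,-0.0655,0.04,0,0,0,0.094,0.01,-0.0655,0.09,0,0,0,0.094,0.01,-0.0655,0.13,0,0,0,0.094,0.01,-0.0655,0.146,0,0,0,0.094,0.01,-0.0655,0.146,0,0,0,0.07,0.01,-0.0655,0.146,0,0,0,0.045,0.01,-0.0655,0.146,0,0,0,0.045,0.01,-0.0655,0.146,0,0,0,0.045,0.01,-0.0655,0.146,0,0,0,0.045]}}

```text
time: 23.95
tool_pos: [0.6229, 0.1617, 0.0666]
ee_rot: [-3.141, -0.002, -0.001]
wrist_force: [0.1, 1.0, 2.8]
width: 0.054
finger_force: 30.0
```

Call:
{"op": "servo_tool", "data": {"commands": [0,0,0,0,0,0,0.045,0,0,0,0,0,0,0.045]}}

```text
time: 24.2
tool_pos: [0.6229, 0.1617, 0.0666]
ee_rot: [-3.141, -0.002, -0.001]
wrist_force: [-0.3, 0.5, 6.1]
width: 0.0539
finger_force: 30.0
```

Call:
{"op": "servo_tool", "data": {"commands": [0,0,-0.05,0,0,0,0.045,0,0.01,-0.11,0,0,0,0.045,-0.01,0.05,-0.14,0,0,0,0.045,-0.03,0.105,-0.14,0,0,0,0.045,-0.05,0.16,-0.14,0,0,0,0.045,-0.07,0.215,-0.14,0,0,1,0.045,-0.09,0.27,-0.14,0,0,1,0.045,-0.097,0.322,-0.14,0,0,1,0.045,-0.097,0.322,-0.1,0,0,1,0.045,-0.097,0.322,-0.05,0,0,1,0.045]}}

```text
time: 25.45
tool_pos: [0.5247, -0.1617, 0.1142]
ee_rot: [3.141, -0.001, -0.021]
wrist_force: [-0.2, -0.2, -2.9]
width: 0.0536
finger_force: 30.0
```

Call:
{"op": "servo_tool", "data": {"commands": [0,0,0.02,0,0,0,0.045,0,0,0.035,0,0,0,0.045,0,0,0.042,0,0,0,0.045,0,0,0.045,0,0,0,0.045,0,0,0.045,0,0,0,0.045]}}

```text
time: 26.08
tool_pos: [0.5259, -0.1608, 0.0716]
ee_rot: [3.14, -0.003, -0.018]
wrist_force: [0.1, -0.1, -2.8]
width: 0.0537
finger_force: 30.0
```

Call:
{"op": "servo_tool", "data": {"commands": [0,0,0.001,0,0,0,0.068,0,0,0.001,0,0,0,0.068,0,0,-0.03,0,0,0,0.068,0,0,-0.09,0,0,0,0.068,0.02,-0.03,-0.14,0,0,0,0.068,0.055,-0.07,-0.14,0,0,0,0.094,0.095,-0.11,-0.14,0,0,-1,0.094,0.12,-0.15,-0.14,0,0,-1,0.094,0.13,-0.18,-0.14,0,0,-1,0.094,0.13,-0.18,-0.14,0,0,-1,0.094]}}

```text
time: 27.32
tool_pos: [0.6589, 0.0194, 0.2102]
ee_rot: [-3.141, -0.0, 0.003]
wrist_force: [-0.8, -0.6, 0.4]
width: 0.0939
finger_force: 0.0
```

Run:
```python
from h import *
print(pose()[:3,3],robot.get_obs()['ee_rot'])
cyls(shot('scene'),'scene'); cyls(shot('wrist'),'wrist')
goal(.705,.03,.066,0)
```

```text
[0.65892188 0.01935987 0.21022063] [-3.14143711e+00 -1.78096556e-04  2.56153138e-03]
scene jar0 0.8 [282.0, 280.0, 20.0, 40.0] [0.7051 0.0295] 0.67
scene jar0 0.62 [195.0, 244.0, 20.0, 28.0] [ 0.5112 -0.159 ] 2.88
scene tin0 0.87 [134.0, 251.0, 25.0, 29.0] [ 0.5022 -0.319 ] 3.02
scene tin0 0.68 [135.0, 276.0, 23.0, 32.0] [ 0.5925 -0.3265] 2.56
scene tin0 0.56 [167.0, 269.0, 21.0, 33.0] [ 0.5935 -0.2453] 2.43
wrist jar0 0.93 [231.0, 134.0, 61.0, 57.0] [0.706  0.0289] 1.18
goal [ 0.0468 -0.0144  0.1449] [ 0.02 -0.03 -0.16] rows 2.4
```

Run:
```python
from h import *
s=shot('scene'); print(ray(s,319,297,.01),ray(s,322,330,.01),ray(s,323,360,.01))
```

```text
[0.68887727 0.10941099 0.01      ] [0.78775584 0.08534572 0.01      ] [0.86803137 0.06157941 0.01      ]
```

Call:
{"op": "servo_tool", "data": {"commands": [0.047,-0.01,0.01,0,0,0,0.094,0.047,-0.01,0.05,0,0,0,0.08,0.047,-0.01,0.07,0,0,0,0.08,0.047,-0.01,0.07,0,0,0,0.08]}}

```text
time: 28.18
tool_pos: [0.7037, 0.0265, 0.1382]
ee_rot: [-3.142, 0.005, -0.002]
wrist_force: [0.0, 0.3, 0.5]
width: 0.0802
finger_force: 0.0
```

Call:
{"op": "servo_tool", "data": {"commands": [0.002,-0.0025,0.04,0,0,0,0.08,0.002,-0.0025,0.07,0,0,0,0.08,0.002,-0.0025,0.072,0,0,0,0.08,0.002,-0.0025,0.072,0,0,0,0.06,0.002,-0.0025,0.072,0,0,0,0.045,0.002,-0.0025,0.072,0,0,0,0.045,0.002,-0.0025,0.072,0,0,0,0.045,0.002,-0.0025,0.072,0,0,0,0.045,0.002,-0.0025,0.072,0,0,0,0.045]}}

```text
time: 29.3
tool_pos: [0.7083, 0.0295, 0.0705]
ee_rot: [3.141, -0.003, -0.001]
wrist_force: [-0.0, -0.6, 5.9]
width: 0.0538
finger_force: 30.0
```

Call:
{"op": "servo_tool", "data": {"commands": [0,0,-0.05,0,0,0,0.045,0,0.01,-0.11,0,0,0,0.045,-0.03,0.05,-0.14,0,0,0,0.045,-0.06,0.1,-0.14,0,0,0,0.045,-0.09,0.15,-0.14,0,0,1,0.045,-0.1,0.1915,-0.14,0,0,1,0.045,-0.1,0.1915,-0.1,0,0,1,0.045,-0.1,0.1915,-0.05,0,0,1,0.045,-0.1,0.1915,-0.02,0,0,1,0.045,-0.1,0.1915,-0.01,0,0,1,0.045]}}

```text
time: 30.55
tool_pos: [0.604, -0.1605, 0.0756]
ee_rot: [-3.138, 0.009, -0.018]
wrist_force: [-8.5, 2.8, 16.6]
width: 0.0534
finger_force: 30.0
```

Call:
{"op": "servo_tool", "data": {"commands": [0,0,0.004,0,0,0,0.045,0,0,0.004,0,0,0,0.045]}}

```text
time: 30.8
tool_pos: [0.6078, -0.1619, 0.0756]
ee_rot: [3.141, -0.002, -0.018]
wrist_force: [-0.7, 0.4, -1.3]
width: 0.0539
finger_force: 30.0
```

Call:
{"op": "servo_tool", "data": {"commands": [0,0,0.001,0,0,0,0.068,0,0,0.001,0,0,0,0.068,0,0,-0.03,0,0,0,0.068,0,0,-0.09,0,0,0,0.068,-0.01,-0.03,-0.14,0,0,0,0.068,-0.03,-0.07,-0.18,0,0,0,0.094,-0.05,-0.12,-0.21,0,0,0,0.094,-0.065,-0.17,-0.24,0,0,0,0.094,-0.08,-0.22,-0.27,0,0,0,0.094,-0.09,-0.27,-0.3,0,0,0,0.094]}}

```text
time: 32.05
tool_pos: [0.5214, 0.1112, 0.3764]
ee_rot: [-3.141, -0.002, -0.019]
wrist_force: [0.9, -0.6, 0.7]
width: 0.0941
finger_force: 0.0
```

Call:
{"op": "servo_tool", "data": {"commands": [-0.01,-0.05,-0.02,0,0,0,0.094,-0.025,-0.1,-0.025,0,0,0,0.094,-0.04,-0.15,-0.025,0,0,0,0.094,-0.047,-0.2,-0.025,0,0,0,0.094,-0.047,-0.23,-0.025,0,0,0,0.094,-0.047,-0.23,-0.025,0,0,0,0.094,-0.047,-0.23,-0.025,0,0,0,0.094]}}

```text
time: 32.92
tool_pos: [0.4795, 0.3401, 0.3997]
ee_rot: [3.141, -0.001, -0.019]
wrist_force: [-0.5, -1.0, 0.4]
width: 0.0939
finger_force: 0.0
```

Run:
```python
from h import *
print(pose()[:3,3],robot.get_obs()['ee_rot'])
s=shot('wrist'); cv2.imwrite('pics/w6.png',s['img'])
for n in('drill','collar','collar_mark','battery'):
    for d in spotter.trace(n,s): print(n,round(d['conf'],2),np.round(d['box']).tolist())
print('scene'); sc=shot('scene'); cyls(sc,'scene')
print('flange pred',proj(s,[.57,.355,.208]),proj(s,[.57,.355,.136]))
```

```text
[0.47953725 0.34007017 0.3997367 ] [ 3.14126200e+00 -6.12804355e-04 -1.90610189e-02]
drill 0.82 [242.0, 2.0, 65.0, 147.0]
drill 0.82 [498.0, 194.0, 62.0, 98.0]
drill 0.8 [280.0, 270.0, 51.0, 132.0]
collar 0.91 [246.0, 86.0, 46.0, 44.0]
collar 0.79 [292.0, 385.0, 32.0, 16.0]
collar_mark 0.72 [292.0, 385.0, 34.0, 16.0]
collar_mark 0.71 [246.0, 88.0, 47.0, 43.0]
battery 0.78 [293.0, 190.0, 38.0, 53.0]
scene
scene jar0 0.85 [204.0, 266.0, 18.0, 31.0] [ 0.5925 -0.1602] 2.49
scene jar0 0.76 [196.0, 244.0, 22.0, 26.0] [ 0.5012 -0.1587] 3.86
scene jar0 0.22 [390.0, 167.0, 31.0, 43.0] [0.3823 0.4878] 2.87
scene tin0 0.71 [136.0, 278.0, 23.0, 30.0] [ 0.5927 -0.3264] 2.64
scene tin0 0.66 [166.0, 273.0, 26.0, 31.0] [ 0.5957 -0.2448] 2.13
scene tin0 0.65 [133.0, 251.0, 25.0, 32.0] [ 0.5043 -0.3187] 2.55
flange pred [260.87563778 116.15885538] [263.48703792 118.291927  ]
```

View pics/w6.png

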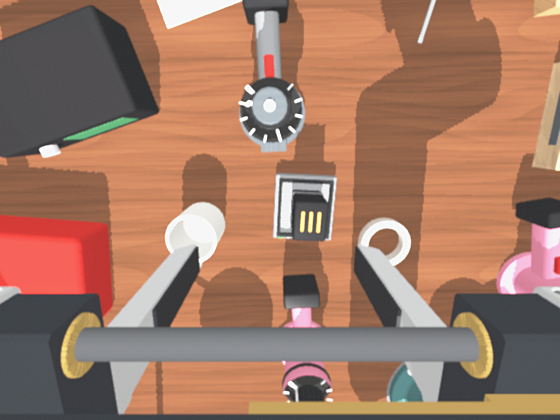

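The wrist view shows the grey drill at px (269,106), handle pointing up (≈+x), with flange ticks around it. I'll unwrap the ticks and collar rim and view a crop.

```bash
cat >> h.py <<'E'
def unwrap(s,c,z,r0,r1,n=720,m=24):
    a=np.linspace(0,2*np.pi,n,endpoint=False); r=np.linspace(r0,r1,m)
    A,Rr=np.meshgrid(a,r); P=np.c_[(c[0]+Rr*np.cos(A)).ravel(),(c[1]+Rr*np.sin(A)).ravel(),np.full(A.size,z)]
    p=projs(s,P).astype(np.float32).reshape(m,n,2); return cv2.remap(s['img'],p[...,0],p[...,1],cv2.INTER_LINEAR)
E
python3 - <<'E'
from h import *
s=shot('wrist')
c=ray(s,269.5,105,.208); print(c)
print('handle end',ray(s,266,10,.08))
im=cv2.resize(s['img'][75:155,230:312],(560,546),interpolation=2)
rows=[]
for z,r0,r1 in((.136,.024,.044),(.176,.012,.027)):
    u=unwrap(s,c,z,r0,r1); g=u.min(2).astype(float); m=g.mean(0); 
    print(z,'bright at', [(i//2,int(m[i])) for i in range(0,720,8)])
cv2.imwrite('pics/c4.png',im)
E
```

```text
[0.58116573 0.34545688 0.208     ]
handle end [0.71194263 0.34967912 0.08      ]
0.136 bright at [(0, 86), (4, 88), (8, 92), (12, 116), (16, 114), (20, 106), (24, 90), (28, 91), (32, 91), (36, 92), (40, 102), (44, 210), (48, 208), (52, 183), (56, 97), (60, 99), (64, 103), (68, 153), (72, 166), (76, 236), (80, 203), (84, 98), (88, 91), (92, 90), (96, 90), (100, 88), (104, 149), (108, 176), (112, 99), (116, 89), (120, 91), (124, 94), (128, 92), (132, 105), (136, 178), (140, 136), (144, 90), (148, 92), (152, 91), (156, 91), (160, 88), (164, 160), (168, 178), (172, 91), (176, 90), (180, 93), (184, 92), (188, 90), (192, 166), (196, 241), (200, 197), (204, 88), (208, 87), (212, 88), (216, 89), (220, 88), (224, 162), (228, 173), (232, 91), (236, 91), (240, 92), (244, 95), (248, 94), (252, 117), (256, 182), (260, 143), (264, 98), (268, 101), (272, 101), (276, 103), (280, 98), (284, 152), (288, 176), (292, 96), (296, 90), (300, 86), (304, 82), (308, 78), (312, 74), (316, 150), (320, 111), (324, 75), (328, 78), (332, 79), (336, 80), (340, 89), (344, 108), (348, 112), (352, 110), (356, 85)]
0.1
[... 365 characters left out ...]
38), (128, 139), (132, 140), (136, 138), (140, 136), (144, 136), (148, 138), (152, 141), (156, 140), (160, 140), (164, 137), (168, 139), (172, 141), (176, 141), (180, 140), (184, 138), (188, 137), (192, 150), (196, 164), (200, 153), (204, 134), (208, 132), (212, 131), (216, 130), (220, 131), (224, 131), (228, 133), (232, 132), (236, 132), (240, 133), (244, 133), (248, 134), (252, 135), (256, 134), (260, 134), (264, 134), (268, 133), (272, 135), (276, 137), (280, 138), (284, 137), (288, 138), (292, 138), (296, 137), (300, 137), (304, 137), (308, 135), (312, 138), (316, 138), (320, 140), (324, 141), (328, 141), (332, 142), (336, 144), (340, 145), (344, 146), (348, 145), (352, 145), (356, 146)]
```

View pics/c4.png

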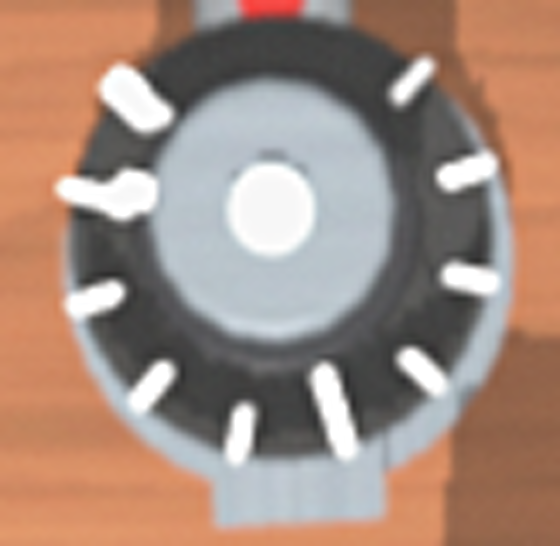

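Ticks: the broad 0 is at 48°, 5 (long) at 197°, 6 at 227° and 9 at 317°. The pointer is at 77°, setting 1. It needs +150° counterclockwise. Hover over the axis and refine.

Call:
{"op": "servo_tool", "data": {"commands": [0.05,-0.004,0.0,0,0,-1,0.094,0.1014,-0.0073,0.03,0,0,-1,0.094,0.1014,-0.0073,0.08,0,0,-1,0.094,0.1014,-0.0073,0.1,0,0,-1,0.094,0.1014,-0.0073,0.1,0,0,-1,0.094,0.1014,-0.0073,0.1,0,0,-1,0.094]}}

```text
time: 34.12
tool_pos: [0.5812, 0.3462, 0.3016]
ee_rot: [-3.14, -0.003, -0.001]
wrist_force: [-0.4, 0.3, 0.2]
width: 0.0939
finger_force: 0.0
```

Run:
```python
from h import *
print(pose()[:3,3],robot.get_obs()['ee_rot'])
s=shot('wrist'); 
print('pred chuck tip',proj(s,[.581,.3455,.208]),'flange',projs(s,place(cyl(.042,.136,.136),[.581,.3455,0])).min(0),projs(s,place(cyl(.042,.136,.136),[.581,.3455,0])).max(0))
for n in('drill','collar'):
    for d in spotter.trace(n,s): print(n,round(d['conf'],2),np.round(d['box']).tolist())
cv2.imwrite('pics/w7.png',s['img'][:420,100:460])
```

```text
[0.58116604 0.34619791 0.30159209] [-3.14032006e+00 -2.87729166e-03 -9.60732022e-04]
pred chuck tip [277.16840422 222.03413623] flange [238.16716238 164.02150865] [316.0951373  240.10012002]
drill 0.98 [243.0, 50.0, 72.0, 190.0]
drill 0.77 [285.0, 358.0, 44.0, 42.0]
collar 0.87 [247.0, 181.0, 59.0, 38.0]
```

View pics/w7.png

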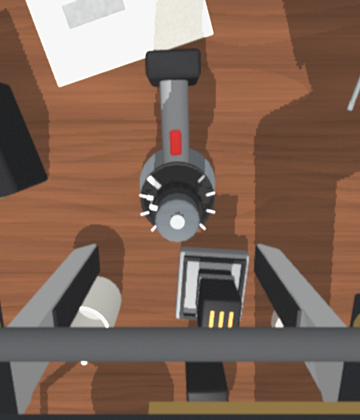

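The chuck tip is at (278,221), matching the prediction within 1 px. Descend and grip the collar.

Call:
{"op": "servo_tool", "data": {"commands": [0,0.001,0.04,0,0,0,0.094,0,0.001,0.08,0,0,0,0.094,0,0.001,0.12,0,0,0,0.094,0,0.001,0.14,0,0,0,0.094,0,0.001,0.147,0,0,0,0.08,0,0.001,0.147,0,0,0,0.07,0,0.001,0.147,0,0,0,0.045,0,0.001,0.147,0,0,0,0.04,0,0.001,0.147,0,0,0,0.04,0,0.001,0.147,0,0,0,0.04]}}

```text
time: 35.52
tool_pos: [0.5813, 0.3458, 0.1535]
ee_rot: [-3.14, -0.002, -0.001]
wrist_force: [1.3, 2.1, 1.9]
width: 0.0494
finger_force: 30.0
```

Call:
{"op": "servo_tool", "data": {"commands": [0,0,0,0,0,0,0.04,0,0,0,0,0,0,0.04]}}

```text
time: 35.78
tool_pos: [0.5813, 0.3458, 0.1535]
ee_rot: [-3.14, -0.002, -0.001]
wrist_force: [0.9, 3.3, 3.8]
width: 0.0493
finger_force: 30.0
```

Turn −az (counterclockwise from above).

Call:
{"op": "servo_tool", "data": {"commands": [0,0,0,0,0,-8,0.04,0,0,0,0,0,-16,0.04,0,0,0,0,0,-24,0.04,0,0,0,0,0,-32,0.04,0,0,0,0,0,-40,0.04,0,0,0,0,0,-48,0.04,0,0,0,0,0,-56,0.04,0,0,0,0,0,-64,0.04,0,0,0,0,0,-72,0.04,0,0,0,0,0,-75,0.04]}}

```text
time: 37.02
tool_pos: [0.5804, 0.3466, 0.1535]
ee_rot: [-3.141, -0.003, 1.311]
wrist_force: [-1.8, 5.2, 3.7]
width: 0.0494
finger_force: 30.0
```

Call:
{"op": "servo_tool", "data": {"commands": [0,0,0,0,0,-8,0.04,0,0,0,0,0,-16,0.04,0,0,0,0,0,-24,0.04,0,0,0,0,0,-32,0.04,0,0,0,0,0,-40,0.04,0,0,0,0,0,-48,0.04,0,0,0,0,0,-56,0.04,0,0,0,0,0,-64,0.04,0,0,0,0,0,-72,0.04,0,0,0,0,0,-75,0.04]}}

```text
time: 38.28
tool_pos: [0.5801, 0.346, 0.1534]
ee_rot: [3.14, -0.002, 2.62]
wrist_force: [-2.9, 2.6, 5.6]
width: 0.0495
finger_force: 30.0
```

Call:
{"op": "servo_tool", "data": {"commands": [0,0,0,0,0,0,0.04,0,0,0,0,0,0,0.04]}}

```text
time: 38.52
tool_pos: [0.5801, 0.346, 0.1534]
ee_rot: [3.14, -0.002, 2.619]
wrist_force: [-2.2, 3.0, 5.4]
width: 0.0494
finger_force: 30.0
```

Call:
{"op": "servo_tool", "data": {"commands": [0,0,0,0,0,0,0.06,0,0,0,0,0,0,0.08,0,0,0,0,0,0,0.094,0,0,-0.05,0,0,0,0.094,0,0,-0.11,0,0,0,0.094,0,0,-0.17,0,0,0,0.094,-0.06,0,-0.2,0,0,0,0.094,-0.09,0,-0.2,0,0,0,0.094,-0.09,0,-0.2,0,0,0,0.094,-0.09,0,-0.2,0,0,0,0.094]}}

```text
time: 39.78
tool_pos: [0.6584, 0.3002, 0.3514]
ee_rot: [-3.14, -0.002, 2.617]
wrist_force: [-0.6, 0.5, -1.1]
width: 0.094
finger_force: 0.0
```

Run:
```python
from h import *
o=robot.get_obs();print(o['tool_pos'],o['ee_rot'],o['time'])
s=shot('wrist'); c=[.581,.3457]
for z,r0,r1 in((.136,.034,.041),(.176,.0215,.0245)):
    m=unwrap(s,c,z,r0,r1).min(2).astype(float).mean(0)
    print(z,[(i//2,int(m[i:i+8].mean())) for i in range(0,720,8) if m[i:i+8].mean()>(140 if z<.15 else 110)])
p=proj(s,[.581,.3457,.15]).astype(int); print(p)
a=cv2.resize(s['img'][max(p[1]-45,0):p[1]+45,p[0]-45:p[0]+45],(390,390),interpolation=2)
sc=shot('scene'); b=cv2.resize(sc['img'][160:320,110:390],(390,223),interpolation=2); b=cv2.copyMakeBorder(b,0,167,0,0,cv2.BORDER_CONSTANT)
cv2.imwrite('pics/c5.png',np.hstack([a,b])); cyls(sc)
```

```text
[0.65838923 0.30016178 0.35138811] [-3.14009244e+00 -1.61742432e-03  2.61710204e+00] 39.775
0.136 [(40, 167), (44, 251), (48, 241), (72, 142), (76, 229), (104, 221), (108, 143), (136, 221), (164, 228), (168, 155), (192, 181), (196, 242), (224, 224), (228, 158), (252, 144), (256, 231), (284, 221), (288, 158), (316, 171)]
0.176 [(196, 116), (220, 215), (224, 249), (228, 247), (232, 160)]
[276 115]
 jar0 0.89 [197.0, 245.0, 18.0, 27.0] [ 0.506  -0.1619] 3.56
 jar0 0.84 [202.0, 266.0, 18.0, 30.0] [ 0.5909 -0.1618] 2.1
 tin0 0.89 [133.0, 280.0, 24.0, 30.0] [ 0.5911 -0.3278] 2.77
 tin0 0.85 [167.0, 270.0, 24.0, 34.0] [ 0.5934 -0.2448] 2.12
 tin0 0.81 [132.0, 251.0, 26.0, 33.0] [ 0.5041 -0.3187] 2.44
```

View pics/c5.png

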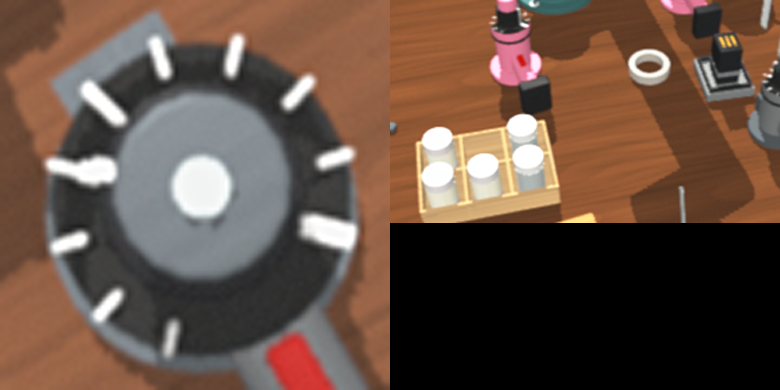

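The pointer is at ~226°, on tick 6 (226°). All five cylinders stand upright in the crate, and the battery is on the charger. Hand in.

```bash
python3 -c "
from h import *
print(close_job())"
```

```text
the job is handed in; nothing more can be done
None
```

The job is handed in, with no verdict shown: the battery stands upright on the charger, all four jars and tins from the desk are packed with the original tin in the crate, and the collar points at 6.

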